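# Lever up the heavy flap of a strainer box

### The arm

A 6-joint arm with a two-finger parallel gripper is mounted at the origin on the work surface. World frame = base frame: x ahead of the robot, y to its left, z up, the work surface at z = 0. Lengths are in mm, angles in degrees, forces in N, time in s.
With the tool pointing down it reaches from about 300 to 850 mm from the base axis. Payload 4.2 kg.
Tool frame: the origin (TCP) lies between the finger pads; the fingertips stand 22 mm ahead of it and the grasp point (between the pads) lies 3 mm ahead of it; z points along the fingers, y is the direction in which the jaws open and shut (so a half turn about z gives the same grasp; the last joint's range is limited). The gripper opens to 91 mm and grips with 3 to 60 N. Pads are 32 mm wide; open, the fingers measure 118 mm over their backs; the gripper's body (76 mm by 178 mm) begins 60 mm behind the grasp point.
Start: joints at [62.395, 18.312, 89.639, -0, 72.044, -1.146], TCP at [256.201, 514.783, 235.976] pointing down, gripper open.
Joint ranges: [-177.97, 177.97], [-48.28, 115.42], [12.27, 149.76], [-77.06, 257.06], [2.81, 150.46], [-146.56, 146.56]. Speed limits (degrees/s): [147.25, 147.25, 180, 180, 180, 180].

### API

Orientations are given as [roll, pitch, yaw] about the fixed x, y, z axes, in that order (R = Rz(yaw) Ry(pitch) Rx(roll)).
In Python, from workcell import telemetry, cams, env gives the robot as it stands.
- The arm moves only by the shell command python3 -m inch 'ROWS' [FORCE]. ROWS is JSON, a list of rows, each an object of numbers: "x", "y", "z": the shift along the tool's x, y, z in cm; "yaw": the turn about the tool's z in units of 5 degrees (1.0 is 5 degrees); "gripper": the gripper's target within -1 to 1 (fully open at 1, half-way at 0, shut at -1). A call has 1 to 12 rows; each row shifts and turns the commanded pose from where the row before left it, along the tool's axes as they then stand; what a row does not reach is not made up. A row lasts 1/12 s, in which the tool goes at most 41.7 mm and 7.16 degrees, less where a joint would pass 70% of its speed; a pose out of reach is approached as far as the arm can. A call is refused whole if a number of a shift passes 4.17 or a number of a turn 1, either way. A call with a gripper value outside its range is refused whole. The fingers move at their own pace and stop on an object; FORCE is the grip in N (left out, the last holds). Time passes only in rows, so rows that do not move let the fingers close. It gives the time, the measured TCP pose, the force and the opening at its end, in the units of the state.
- telemetry.state(): the state, without advancing time (a new reading comes with each control period).
- cams.grab_frame(name): name is "scene" or "side" or "wrist"; returns a dict with "pixels" (420x560x3 uint8, red, green, blue), "mtx" (3x3 intrinsics, pixels), "distortion" ([k1, k2, p1, p2, k3] as OpenCV has them; the pictures are not rectified), "rvec" (rotation vector, rad) and "tvec" (3), from world to camera coordinates, as OpenCV has them. Camera axes: x right, y down, z forward; pixel columns grow to the right and rows downward; lengths in mm; the calibration is good to about 2 mm. A picture is of the moment at which its call begins. There is no depth.
- env.job_done(): hands the job in, once; it reports no verdict.
The state is a dict: "time_s": time; "qpos": joint angles; "qvel": joint speeds; "effort": joint torques, N m; "ee_pos": TCP position; "ee_rot": TCP orientation; "force": force on the tool from outside, world axes, zero at the start; "torque": the same for the moment, N m; "gripper_width": finger opening in mm.
Only numpy, scipy, OpenCV 4.12 (cv2) and the standard library are available. Lean on these libraries where they do the work, as an engineer would, in place of code of your own. Each camera call takes 0.05 s, during which the arm holds its last target. There are 200 camera calls.

### The job

The steel strainer box on the bench has a heavy flap that is raised with the lever in front of it. With your fingertips push the sliding keeper all the way out from under the lever by its upright tab, then press the lever's long end right down to its rubber stop, and finish while still holding it down so that the flap stays up. Do not touch the flap itself, do not lift the lever out of its fork, and leave the other things on the bench where they stand.

Things in the scene. Friction and masses are not known exactly. Their poses are not given: they have to be found in the camera images.
- frame: Fixed dark steel frame with a fork 94 mm high for the lever's pin and a bare steel box (100 x 150, 63 mm high). Origin on the bench straight below the pin. x is level, from the pin to the box (80 to 180 mm away); the lever's long arm points along -x. y is the way the keeper is pushed out; z up. Under the long arm, at x = -185, stands a rubber stop (40 x 30 mm, top 30 mm above the bench).
- lever_pin (a point): Middle of the cross pin (10 mm thick, 90 long) of the lever, 75 mm above the bench, loose in the fork's open slots. The lever is a loose bare metal bar, 24 mm wide, 14 thick. Axes of the lever: parallel to the frame's at rest, turning with it about y. At rest the long arm climbs away from the pin at 0.19 rad; fully pressed it slopes down by about 0.19 rad.
- press_pad (a point): Centre of the top of the black rubber pad (50 mm along the lever, 44 wide) at the lever's long end, 213 mm from the pin along the frame's -x. About 128 mm above the bench at rest, about 50 mm when pressed down to the stop, on an arc about the pin (under 10 mm sideways). With the keeper out it takes 4 to 10 N; let go, the flap's weight brings it up again.
- keeper (a joint): Travel (m) of the aluminium slide along the frame's +y. 0 = in (starts at 0 to 0.006): its block (22 x 24 mm, top 85 mm above the bench) stands under the lever's long arm, 110 mm from the pin, so that the lever cannot go down. 0.055 = fully out, at its end stop; from 0.04 the block is clear. Slides stiffly (about 3 N) and stays where it is left.
- tab_face (a point): Centre of the keeper's upright tab, on its face towards the lever: push here along the frame's +y. The tab is a plate 44 mm wide, 8 mm thick, from 24 to 90 mm above the bench; this point is 60 mm up. Free gap from this face to the lever's edge about 50 mm (to the block about 53); the lever's top is 104 mm above the bench there. Axes parallel to the frame's.
- flap (a joint): Angle (rad) of the box's heavy flap, a 14 mm steel plate of 83 x 146 mm and about 1.6 kg hinged along the edge farthest from the lever: 0 = shut, level; grows as it rises. With the lever fully down about 0.44. Falls shut by itself.
- flap_edge (a point): Middle of the flap's free edge, which faces the lever; the lever's short end lies under it. 72 mm above the bench when shut, about 35 mm higher when raised.
- coupling: Bystander, do not disturb: white pipe coupling, a ring 60 mm across, 50 mm high. Origin at its underside's centre.
- jar: Bystander, do not disturb: jar 56 mm across, 65 mm high. Origin at its underside's centre.
- tee: Bystander, do not disturb: grey pipe tee lying on the bench, 80 mm long, its branch pointing up to 62 mm. Origin at its underside's centre.
- elbow: Bystander, do not disturb: grey pipe elbow, 65 mm high, 48 mm across, its side outlet reaching 46 mm from the origin along its own x. Origin at the centre of its foot.
- wrench: Bystander, do not disturb: wrench 150 mm long lying flat along its own x. Origin at the centre of its underside.
- can: Bystander, do not disturb: can 66 mm across, 110 mm high. Origin at its underside's centre.
- bottle: Bystander, do not disturb: bottle 60 mm across, 160 mm high. Origin at its underside's centre.

How it is judged:
By the outcome, as a careful person would: the job done as asked, in the order asked, and still so for the second after the job is handed in, while the arm keeps its last pose, push and grip.
It also fails if it takes over 48 s, if anything falls off the work surface, if the arm or the gripper's body presses on something with over 40 N, if the wrist force passes 120 N, or if a joint passes its speed limit or range.

## Working session

There is one attempt and no reset: what is moved stays moved. The work goes in short steps, Python scripts to look and compute and a shell command to move; the robot and the scene stay as the last step left them, time stands still between calls to the robot, and variables do not carry over. Pictures are saved under pics/ and viewed, about 8 in all and at most 12, crops included, and the job is handed in when it is done.

```bash
mkdir -p pics; cat > h.py <<'E'
import numpy as np,cv2
from workcell import telemetry,cams,env
def grab(n,f):
    g=cams.grab_frame(n);cv2.imwrite(f'pics/{f}.png',g['pixels'][:,:,::-1]);np.savez(f'pics/{f}.npz',**{k:np.array(v,float) for k,v in g.items() if k!='pixels'});return g
def ld(f): return dict(np.load(f'pics/{f}.npz'))
def ray(g,uv):
    p=cv2.undistortPoints(np.array([[uv]],float),g['mtx'],g['distortion'])[0,0]
    R=cv2.Rodrigues(g['rvec'])[0];return -R.T@g['tvec'].ravel(),R.T@np.array([p[0],p[1],1])
def atz(g,uv,z):
    c,d=ray(g,uv);return c+d*(z-c[2])/d[2]
def tri(obs):
    A=np.zeros((3,3));b=np.zeros(3)
    for g,uv in obs:
        c,d=ray(g,uv);d/=np.linalg.norm(d);P=np.eye(3)-np.outer(d,d);A+=P;b+=P@c
    return np.linalg.solve(A,b)
def proj(g,X): return cv2.projectPoints(np.array(X,float).reshape(-1,1,3),g['rvec'],g['tvec'],g['mtx'],g['distortion'])[0][:,0]
E
python3 -c "
from h import *
a=grab('scene','s1')['pixels'];b=grab('side','d1')['pixels']
for n in ('s1','d1'):print(ray(ld(n),(280,210)))
print(telemetry.state())"
```

```text
(array([ 978.91871341, -562.34407755, 1202.72569532]), array([-0.34943536,  0.40120406, -0.84672111]))
(array([ -14.69373173, -630.47003615,  543.81698281]), array([ 0.63243578,  0.60619421, -0.48293139]))
{'time_s': 0.1, 'qpos': array([ 6.23964029e+01,  1.83504233e+01,  8.96991114e+01,  2.16150427e-04,
        7.20459513e+01, -1.14497531e+00]), 'qvel': array([ 0.02134508, -0.13592412, -0.24656511,  0.02262175,  0.08771217,
        0.0600766 ]), 'effort': array([-9.70916881e-04, -4.13333595e+01, -2.32508665e+01,  7.27987709e-02,
        4.21586889e-02, -8.82965901e-05]), 'ee_pos': array([255.98660669, 514.40394381, 235.18189246]), 'ee_rot': array([-1.79904537e+02, -2.11349852e-03,  1.53541310e+02]), 'force': array([-0.11129302,  0.26747359, -0.09496882]), 'torque': array([ 0.01419387, -0.01248579, -0.01234712]), 'gripper_width': 91.16531578581397}
```

View pics/s1.png

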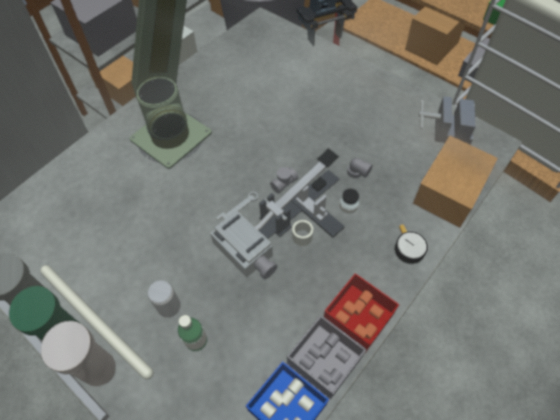

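View pics/d1.png

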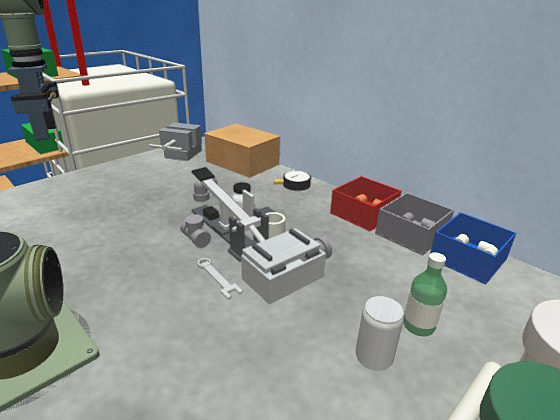

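The scene view shows the box near (242,243), the lever running up to the black pad at (328,157), and the keeper slide and tab towards lower right near (320,210). The side view shows the pad at (203,174) and the tab near (248,202). I'll enlarge both.

```bash
python3 -c "
import cv2,numpy as np
a=cv2.imread('pics/s1.png')[135:285,200:380];b=cv2.imread('pics/d1.png')[155:305,165:345]
cv2.imwrite('pics/c1.png',np.hstack([cv2.resize(i[:, :],None,fx=4,fy=4,interpolation=2)[:,:] for i in (a,)]))
cv2.imwrite('pics/c2.png',cv2.resize(b,None,fx=4,fy=4,interpolation=2))"
```

```text
(no output)
```

View pics/c1.png

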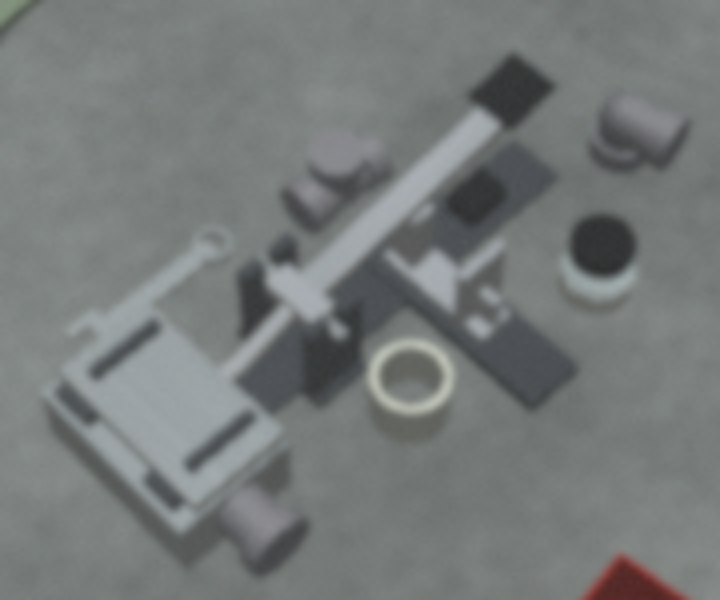

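View pics/c2.png

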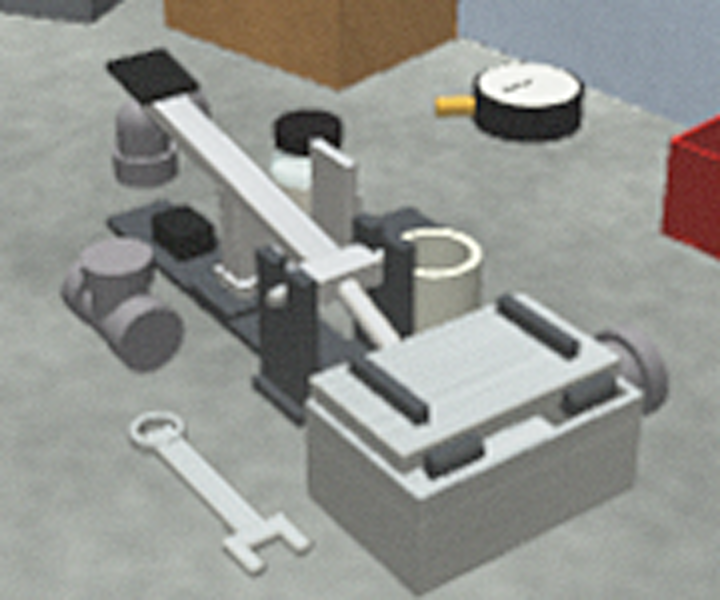

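```bash
cat > fit.py <<'E'
from h import *
from scipy.optimize import least_squares
s,d=ld('s1'),ld('d1')
S=lambda u,v:np.array([200+u/4-.4,135+v/4-.4]);D=lambda u,v:np.array([165+u/4-.4,155+v/4-.4])
P=[(s,S(513,90),(-213,0,128)),(d,D(155,76),(-213,0,128)),(s,S(45,395),(180,-75,63)),(s,S(185,530),(180,75,63)),
(d,D(420,495),(180,-75,63)),(d,D(640,395),(180,75,63)),(d,D(310,400),(80,-75,63))]
def W(p,X):
    c,n=np.cos(p[2]),np.sin(p[2]);X=np.atleast_2d(X).astype(float)
    return np.c_[p[0]+c*X[:,0]-n*X[:,1],p[1]+n*X[:,0]+c*X[:,1],X[:,2]]
f=lambda p:np.concatenate([proj(g,W(p,X))[0]-uv for g,uv,X in P])
a=tri([(s,P[0][1]),(d,P[1][1])]);b=tri([(s,P[3][1]),(d,P[5][1])])
r=least_squares(f,[a[0],a[1],np.arctan2(*(b-a)[1::-1])],loss='soft_l1')
if __name__=='__main__':
    print('pad',a,'boxcorner',b);print(r.x[:2],np.degrees(r.x[2]),r.fun.reshape(-1,2).round(1))
    for k,X in dict(pad=(-213,0,128),tabface=(-110,62,60),tabtop=(-110,66,90)).items():
        w=W(r.x,X);ps=proj(s,w)[0];pd=proj(d,w)[0];print(k,w.round(0),'c1',((ps-[200,135])*4).round(),'c2',((pd-[165,155])*4).round())
    tt=tri([(s,S(483,256)),(d,D(334,152))]);print('tabtop meas',tt)
    # c1/c2 top of tab, bystander tops
    for n,uv,z in (('jar',S(602,245),65),('coup',S(410,377),50),('elbow',S(625,120),60),('tee',S(338,155),62)):
        w=atz(s,uv,z);c,q=np.cos(r.x[2]),np.sin(r.x[2]);e=w[:2]-r.x[:2];print(n,w.round(0),'frame',(c*e[0]+q*e[1]).round(),(c*e[1]-q*e[0]).round())
E
python3 fit.py
```

```text
pad [526.8727968  176.36347308 124.61203529] boxcorner [ 553.08533716 -220.3587574    60.16050384]
[528.11639946 168.94514598] -76.05091343044404 [[ 24.9 -46.2]
 [-55.1 -17.3]
 [ 66.2 -24.8]
 [ 79.1 -39.3]
 [-25.2 -52.8]
 [-47.4 -52.3]
 [-30.7 -40.6]]
pad [[477. 376. 128.]] c1 [611. -97.] c2 [-67.   5.]
tabface [[562. 291.  60.]] c1 [628.  76.] c2 [105.  94.]
tabtop [[566. 292.  90.]] c1 [638.  53.] c2 [106.  55.]
tabtop meas [585.80909709  64.88819575  89.90880492]
jar [637. 145.  65.] frame 50.0 100.0
coup [592. -25.  50.] frame 204.0 16.0
elbow [583. 254.  60.] frame -69.0 73.0
tee [434.  87.  62.] frame 57.0 -111.0
```

```bash
sed -i "s/^r=least.*/r=least_squares(f,[530,-30,-1.4])/" fit.py; python3 fit.py
```

```text
pad [526.8727968  176.36347308 124.61203529] boxcorner [ 553.08533716 -220.3587574    60.16050384]
[501.59091971 -35.72724172] -96.81833508254769 [[-0.1  0.1]
 [-0.5 -1.6]
 [-0.7 -0.2]
 [-0.6  1.3]
 [-0.   0.2]
 [ 1.  -1.2]
 [-1.3 -0.5]]
pad [[527. 176. 128.]] c1 [511.  89.] c2 [151.  68.]
tabface [[576.  66.  60.]] c1 [469. 272.] c2 [318. 193.]
tabtop [[580.  66.  90.]] c1 [475. 253.] c2 [322. 150.]
tabtop meas [585.80909709  64.88819575  89.90880492]
jar [637. 145.  65.] frame -195.0 113.0
coup [592. -25.  50.] frame -21.0 89.0
elbow [583. 254.  60.] frame -297.0 46.0
tee [434.  87.  62.] frame -114.0 -82.0
```

The fit is consistent: residuals are 1.6 px or less, and the tab top measures z=90. The pin is at (501.6, -35.7) and the frame yaw is -96.8°. With the jaws closed, I'll turn the tool so its x = −frame y and y = −frame x, then go above the gap.

```bash
python3 -m inch '[{"yaw":-1,"gripper":-1},{"yaw":-1},{"yaw":-1},{"yaw":-0.94},{},{}]' 20; python3 -m inch '[{"x":-2.5,"y":-3},{"x":-2.5,"y":-3},{"x":-2.5,"y":-3},{"x":-2.5,"y":-3},{"x":-2.5,"y":-3},{"x":-2.5,"y":-3},{"x":-2.5,"y":-3},{"x":-2.5,"y":-3},{"x":-2.5,"y":-3},{"x":-2.5,"y":-3},{"x":-2.5,"y":-3},{"x":-2.5,"y":-3}]'
python3 -m inch '[{"x":-2.5,"y":-2.85},{"x":-2.6,"y":-2.85},{},{},{}]'
cat > st.py <<'E'
from fit import *
t=telemetry.state();p=t['ee_pos'];c,n=np.cos(r.x[2]),np.sin(r.x[2]);e=p[:2]-r.x[:2]
print(round(t['time_s'],2),'frame',(c*e[0]+n*e[1]).round(1),(c*e[1]-n*e[0]).round(1),'tipz',(p[2]-22).round(1),'rot',t['ee_rot'].round(1),'F',t['force'].round(1),'w',round(t['gripper_width'],1))
E
python3 st.py; python3 -c "
from h import *
grab('wrist','w1')"
```

```text
0.1 frame -517.1 -309.2 tipz 213.2 rot [-179.9   -0.   153.5] F [-0.1  0.3 -0.1] w 91.2invalid input
invalid input
invalid input
```

View pics/w1.png

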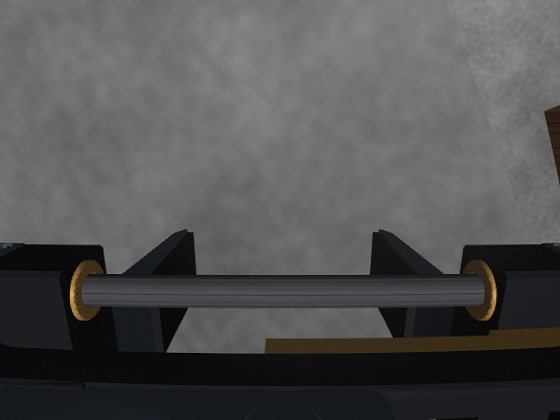

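The moves were refused, probably because each row needs all its keys. The picture shows only bare bench at the start pose.

```bash
python3 -m inch '[{"x":0,"y":0,"z":0,"yaw":-1,"gripper":-1},{"x":0,"y":0,"z":0,"yaw":-1,"gripper":-1},{"x":0,"y":0,"z":0,"yaw":-1,"gripper":-1},{"x":0,"y":0,"z":0,"yaw":-0.94,"gripper":-1},{"x":0,"y":0,"z":0,"yaw":0,"gripper":-1},{"x":0,"y":0,"z":0,"yaw":0,"gripper":-1}]' 20; python3 st.py
```

```text
time_s: 0.65
ee_pos: [256.1, 514.7, 235.7]
ee_rot: [-180.0, -0.0, 173.1]
force: [0.0, -0.2, -0.2]
gripper_width: 54.1
0.65 frame -517.4 -309.1 tipz 213.7 rot [-180.    -0.   173.1] F [ 0.  -0.2 -0.2] w 54.1
```

```bash
python3 -m inch '[{"x":-2.5,"y":-3,"z":0,"yaw":0,"gripper":-1},{"x":-2.5,"y":-3,"z":0,"yaw":0,"gripper":-1},{"x":-2.5,"y":-3,"z":0,"yaw":0,"gripper":-1},{"x":-2.5,"y":-3,"z":0,"yaw":0,"gripper":-1},{"x":-2.5,"y":-3,"z":0,"yaw":0,"gripper":-1},{"x":-2.5,"y":-3,"z":0,"yaw":0,"gripper":-1},{"x":-2.5,"y":-3,"z":0,"yaw":0,"gripper":-1},{"x":-2.5,"y":-3,"z":0,"yaw":0,"gripper":-1},{"x":-2.5,"y":-3,"z":0,"yaw":0,"gripper":-1},{"x":-2.5,"y":-3,"z":0,"yaw":0,"gripper":-1},{"x":-2.5,"y":-3,"z":0,"yaw":0,"gripper":-1},{"x":-2.5,"y":-3,"z":0,"yaw":0,"gripper":-1}]'
python3 -m inch '[{"x":-2.5,"y":-2.85,"z":0,"yaw":0,"gripper":-1},{"x":-2.6,"y":-2.85,"z":0,"yaw":0,"gripper":-1},{"x":0,"y":0,"z":0,"yaw":0,"gripper":-1},{"x":0,"y":0,"z":0,"yaw":0,"gripper":-1},{"x":0,"y":0,"z":0,"yaw":0,"gripper":-1}]'
python3 st.py; python3 -c "
from h import *
grab('wrist','w2')"
```

```text
time_s: 1.65
ee_pos: [512.4, 120.2, 236.1]
ee_rot: [180.0, 0.0, 173.1]
force: [0.7, 0.7, 0.2]
gripper_width: 0.8
time_s: 2.07
ee_pos: [555.2, 59.5, 235.6]
ee_rot: [180.0, -0.1, 173.1]
force: [1.0, -0.6, -0.1]
gripper_width: 0.5
2.07 frame -101.0 42.0 tipz 213.6 rot [ 1.800e+02 -1.000e-01  1.731e+02] F [ 1.  -0.6 -0.1] w 0.5
```

View pics/w2.png

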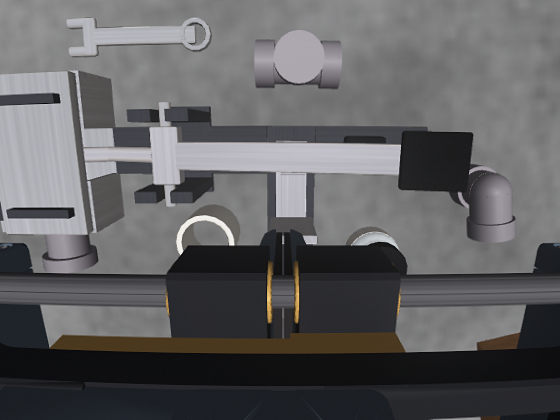

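The wrist view shows the lever running level from the hub (165,157) to the pad (436,160). The keeper block is near (291,190) and the tab is mostly hidden behind the fingers. I'll check these against the fit.

```bash
python3 -c "
from fit import *
g=ld('w2');c,n=np.cos(r.x[2]),np.sin(r.x[2])
for k,uv,z in (('pad',(436,160),128),('hub',(165,156),82),('lever edge top',(291,172),104),('lever edge top far',(291,143),104),('hidden tab top',(310,240),90)):
    e=atz(g,uv,z)[:2]-r.x[:2];print(k,(c*e[0]+n*e[1]).round(1),(c*e[1]-n*e[0]).round(1))
print(proj(g,W(r.x,[(-132,67,90),(-88,67,90),(-132,62,60)])))
"
```

```text
pad -215.3 -2.1
hub -0.7 -1.0
lever edge top -108.8 10.3
lever edge top far -108.7 -12.6
hidden tab top -126.4 72.3
[[316.52080321 234.26257955]
 [266.5292148  234.28852205]
 [313.66861025 219.8804479 ]]
```

The wrist view agrees with the fit to 2 mm. I'll centre in the gap and go down to tip height 55.

```bash
python3 -m inch '[{"x":0.3,"y":0,"z":2.5,"yaw":0,"gripper":-1},{"x":0,"y":0,"z":2.5,"yaw":0,"gripper":-1},{"x":0,"y":0,"z":2.5,"yaw":0,"gripper":-1},{"x":0,"y":0,"z":2,"yaw":0,"gripper":-1},{"x":0,"y":0,"z":0,"yaw":0,"gripper":-1}]';python3 st.py
python3 -m inch '[{"x":0,"y":0,"z":1.5,"yaw":0,"gripper":-1},{"x":0,"y":0,"z":1.5,"yaw":0,"gripper":-1},{"x":0,"y":0,"z":1.3,"yaw":0,"gripper":-1},{"x":0,"y":0,"z":1,"yaw":0,"gripper":-1},{"x":0,"y":0,"z":1,"yaw":0,"gripper":-1},{"x":0,"y":0,"z":0,"yaw":0,"gripper":-1},{"x":0,"y":0,"z":0,"yaw":0,"gripper":-1}]';python3 st.py; python3 -c "
from h import *
a=grab('side','d2')['pixels'][95:305,125:405];cv2.imwrite('pics/c3.png',cv2.resize(a[:,:,::-1],None,fx=2.8,fy=2.8,interpolation=2))"
```

```text
time_s: 2.53
ee_pos: [549.1, 61.0, 137.3]
ee_rot: [-179.9, -0.5, 173.3]
force: [-0.8, -0.9, -0.6]
gripper_width: 0.3
2.53 frame -101.7 35.7 tipz 115.3 rot [-179.9   -0.5  173.3] F [-0.8 -0.9 -0.6] w 0.3
time_s: 3.12
ee_pos: [552.7, 60.1, 78.2]
ee_rot: [180.0, 0.0, 173.3]
force: [-0.1, -0.8, 0.3]
gripper_width: 0.4
3.12 frame -101.2 39.4 tipz 56.2 rot [180.    0.  173.3] F [-0.1 -0.8  0.3] w 0.4
```

View pics/c3.png

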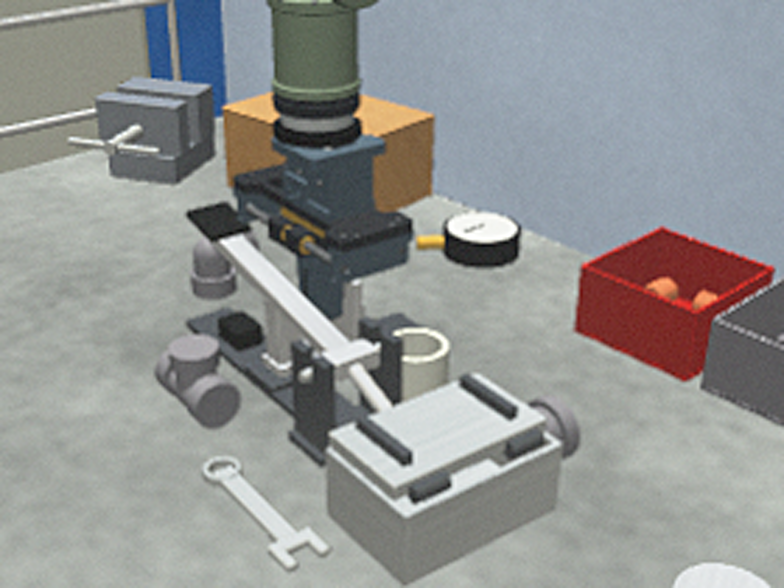

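The fingers at (325,290) sit in the gap between the lever and the tab (353,300), and the body is clear above the lever. Now I push.

```bash
python3 -m inch '[{"x":-0.5,"y":0,"z":0,"yaw":0,"gripper":-1},{"x":-0.5,"y":0,"z":0,"yaw":0,"gripper":-1},{"x":-0.4,"y":0,"z":0,"yaw":0,"gripper":-1},{"x":-0.4,"y":0,"z":0,"yaw":0,"gripper":-1},{"x":-0.4,"y":0,"z":0,"yaw":0,"gripper":-1},{"x":-0.4,"y":0,"z":0,"yaw":0,"gripper":-1},{"x":-0.4,"y":0,"z":0,"yaw":0,"gripper":-1}]';python3 st.py
python3 -m inch '[{"x":-0.4,"y":0,"z":0,"yaw":0,"gripper":-1},{"x":-0.4,"y":0,"z":0,"yaw":0,"gripper":-1},{"x":-0.4,"y":0,"z":0,"yaw":0,"gripper":-1},{"x":-0.4,"y":0,"z":0,"yaw":0,"gripper":-1},{"x":-0.4,"y":0,"z":0,"yaw":0,"gripper":-1},{"x":-0.4,"y":0,"z":0,"yaw":0,"gripper":-1},{"x":-0.3,"y":0,"z":0,"yaw":0,"gripper":-1},{"x":0,"y":0,"z":0,"yaw":0,"gripper":-1}]';python3 st.py
```

```text
time_s: 3.75
ee_pos: [582.7, 56.1, 78.0]
ee_rot: [180.0, -0.0, 173.2]
force: [-3.3, 0.2, 2.4]
gripper_width: 0.4
3.75 frame -100.8 69.6 tipz 56.0 rot [180.   -0.  173.2] F [-3.3  0.2  2.4] w 0.4
time_s: 4.42
ee_pos: [610.4, 52.8, 77.8]
ee_rot: [180.0, 0.1, 173.2]
force: [-0.6, -0.5, -0.3]
gripper_width: 0.4
4.42 frame -100.9 97.5 tipz 55.8 rot [1.800e+02 1.000e-01 1.732e+02] F [-0.6 -0.5 -0.3] w 0.4
```

```bash
for i in 1 2; do python3 -m inch '[{"x":-0.15,"y":0,"z":0,"yaw":0,"gripper":-1},{"x":-0.15,"y":0,"z":0,"yaw":0,"gripper":-1},{"x":0,"y":0,"z":0,"yaw":0,"gripper":-1}]' >/dev/null;python3 st.py;done
```

```text
4.67 frame -100.9 99.5 tipz 55.8 rot [180.   -0.  173.2] F [-2.6 -0.7  0.5] w 0.4
4.92 frame -100.9 100.7 tipz 55.8 rot [-180.    -0.2  173.2] F [-6.9  0.3  4.9] w 0.5
```

```bash
for i in 1 2; do python3 -m inch '[{"x":-0.15,"y":0,"z":0,"yaw":0,"gripper":-1},{"x":-0.1,"y":0,"z":0,"yaw":0,"gripper":-1},{"x":0,"y":0,"z":0,"yaw":0,"gripper":-1}]' >/dev/null;python3 st.py;done
```

```text
5.17 frame -100.9 100.8 tipz 55.9 rot [-180.    -0.5  173.2] F [-12.4   1.2   8.4] w 0.4
5.42 frame -100.9 100.8 tipz 55.9 rot [-180.    -0.9  173.2] F [-18.4   2.4  12.2] w 0.6
```

It stops hard at 100.8 (face ≈117, as expected for 0.055) with the force climbing, so the keeper is at its end stop. I'll back off and lift.

```bash
python3 -m inch '[{"x":1,"y":0,"z":0,"yaw":0,"gripper":-1},{"x":1,"y":0,"z":0,"yaw":0,"gripper":-1},{"x":0,"y":0,"z":-2.5,"yaw":0,"gripper":-1},{"x":0,"y":0,"z":-3,"yaw":0,"gripper":-1},{"x":0,"y":0,"z":-3,"yaw":0,"gripper":-1},{"x":0,"y":0,"z":-2.5,"yaw":0,"gripper":-1},{"x":0,"y":0,"z":-2,"yaw":0,"gripper":-1},{"x":0,"y":0,"z":0,"yaw":0,"gripper":-1},{"x":0,"y":0,"z":0,"yaw":0,"gripper":-1}]';python3 st.py
```

```text
time_s: 6.17
ee_pos: [601.4, 54.2, 209.1]
ee_rot: [180.0, 0.2, 173.2]
force: [-0.1, -0.9, -0.3]
gripper_width: 0.1
6.17 frame -101.1 88.4 tipz 187.1 rot [180.    0.2 173.2] F [-0.1 -0.9 -0.3] w 0.1
```

```bash
python3 -m inch '[{"x":2,"y":2.5,"z":0,"yaw":0,"gripper":-1},{"x":2,"y":2.5,"z":0,"yaw":0,"gripper":-1},{"x":2,"y":2.5,"z":0,"yaw":0,"gripper":-1},{"x":2,"y":2.5,"z":0,"yaw":0,"gripper":-1},{"x":0.9,"y":1.4,"z":0,"yaw":0,"gripper":-1},{"x":0,"y":0,"z":1.5,"yaw":0,"gripper":-1},{"x":0,"y":0,"z":1.5,"yaw":0,"gripper":-1},{"x":0,"y":0,"z":1,"yaw":0,"gripper":-1},{"x":0,"y":0,"z":0,"yaw":0,"gripper":-1},{"x":0,"y":0,"z":0,"yaw":0,"gripper":-1}]';python3 st.py;python3 -c "
from h import *
b=grab('scene','s3')['pixels'][130:270,200:400]
a=grab('side','d3')['pixels'][105:245,155:355];cv2.imwrite('pics/c4.png',cv2.resize(np.vstack([a,b])[:,:,::-1],None,fx=2.1,fy=2.1,interpolation=2))"
```

```text
time_s: 7.0
ee_pos: [525.0, 177.4, 166.7]
ee_rot: [-179.9, -0.1, 173.2]
force: [1.1, 1.2, 0.8]
gripper_width: 0.3
7.0 frame -214.4 -2.1 tipz 144.7 rot [-1.799e+02 -1.000e-01  1.732e+02] F [1.1 1.2 0.8] w 0.3
```

View pics/c4.png

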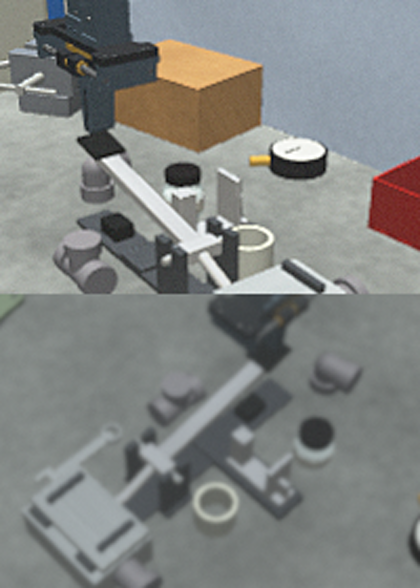

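The keeper block is well clear of the lever (tab at (230,190) in the upper half, block to the right of the lever in the lower half), and the fingertips are over the pad at (102,145). Pressing down now.

```bash
python3 -m inch '[{"x":0,"y":0,"z":0.8,"yaw":0,"gripper":-1},{"x":0,"y":0,"z":0.6,"yaw":0,"gripper":-1},{"x":0,"y":0,"z":0.5,"yaw":0,"gripper":-1},{"x":0,"y":0.05,"z":0.5,"yaw":0,"gripper":-1},{"x":0,"y":0.1,"z":0.5,"yaw":0,"gripper":-1},{"x":0,"y":0.1,"z":0.5,"yaw":0,"gripper":-1},{"x":0,"y":0.1,"z":0.5,"yaw":0,"gripper":-1},{"x":0,"y":0.1,"z":0.5,"yaw":0,"gripper":-1},{"x":0,"y":0,"z":0,"yaw":0,"gripper":-1}]';python3 st.py
python3 -m inch '[{"x":0,"y":0,"z":0.5,"yaw":0,"gripper":-1},{"x":0,"y":0,"z":0.5,"yaw":0,"gripper":-1},{"x":0,"y":0,"z":0.5,"yaw":0,"gripper":-1},{"x":0,"y":0,"z":0.5,"yaw":0,"gripper":-1},{"x":0,"y":0,"z":0.5,"yaw":0,"gripper":-1},{"x":0,"y":0,"z":0.5,"yaw":0,"gripper":-1},{"x":0,"y":0,"z":0.4,"yaw":0,"gripper":-1},{"x":0,"y":0,"z":0.4,"yaw":0,"gripper":-1},{"x":0,"y":0,"z":0.4,"yaw":0,"gripper":-1},{"x":0,"y":0,"z":0,"yaw":0,"gripper":-1}]';python3 st.py
```

```text
time_s: 7.85
ee_pos: [525.5, 182.1, 122.7]
ee_rot: [-179.9, -0.1, 173.3]
force: [0.4, 0.3, 1.1]
gripper_width: 0.6
7.85 frame -219.2 -2.1 tipz 100.7 rot [-1.799e+02 -1.000e-01  1.733e+02] F [0.4 0.3 1.1] w 0.6
time_s: 8.68
ee_pos: [525.1, 181.5, 80.7]
ee_rot: [-179.9, -0.1, 173.3]
force: [-0.3, 0.2, -0.2]
gripper_width: 0.6
8.68 frame -218.5 -2.5 tipz 58.7 rot [-1.799e+02 -1.000e-01  1.733e+02] F [-0.3  0.2 -0.2] w 0.6
```

The force reads about 0 at tip height 59, where 4–10 N is expected. I'll look before going on.

```bash
python3 st.py;python3 -c "
from h import *
b=grab('scene','s4')['pixels'][130:270,200:400]
a=grab('side','d4')['pixels'][125:265,155:355];cv2.imwrite('pics/c5.png',cv2.resize(np.vstack([a,b])[:,:,::-1],None,fx=2.1,fy=2.1,interpolation=2))"; python3 st.py
```

```text
8.68 frame -218.5 -2.5 tipz 58.7 rot [-1.799e+02 -1.000e-01  1.733e+02] F [-0.3  0.2 -0.2] w 0.6
8.78 frame -218.6 -2.3 tipz 59.3 rot [-1.799e+02 -1.000e-01  1.733e+02] F [-0.3 -0.3  0.1] w 0.1
```

View pics/c5.png

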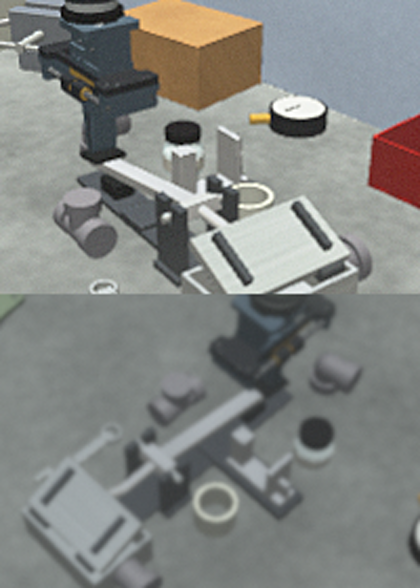

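The lever is down and the flap is up, with the fingertips on the pad at (100,155). I'll continue in small steps to the stop.

```bash
for i in 1 2 3; do python3 -m inch '[{"x":0,"y":0,"z":0.15,"yaw":0,"gripper":-1},{"x":0,"y":0,"z":0.15,"yaw":0,"gripper":-1},{"x":0,"y":0,"z":0,"yaw":0,"gripper":-1},{"x":0,"y":0,"z":0,"yaw":0,"gripper":-1}]' >/dev/null;python3 st.py;done; python3 -c "
from h import *
print(telemetry.state()['effort'],telemetry.state()['torque'])"
```

```text
9.12 frame -219.2 -1.8 tipz 56.8 rot [-180.    -0.   173.2] F [-0.7  0.5 -0.5] w 0.5
9.45 frame -219.3 -1.8 tipz 53.8 rot [-180.    -0.   173.2] F [0.3 0.4 0.2] w 0.6
9.78 frame -219.4 -1.7 tipz 50.9 rot [180.   -0.  173.2] F [ 0.1 -0.1  0.4] w 0.7
[-1.02714237e-01 -4.24120867e+01 -1.79339898e+01 -4.45202133e-02
  6.44024718e-02  2.41341121e-05] [0.0257746  0.02840715 0.02288075]
```

Still no vertical force at 51 mm, so I'll take a close look.

```bash
python3 -c "
from h import *
a=grab('side','d5')['pixels'][165:285,170:340];cv2.imwrite('pics/c6.png',cv2.resize(a[:,:,::-1],None,fx=4.7,fy=4.7,interpolation=2))"; python3 st.py
```

```text
9.83 frame -219.3 -1.7 tipz 50.9 rot [180.   -0.  173.2] F [0.2 0.3 0.2] w 0.8
```

View pics/c6.png

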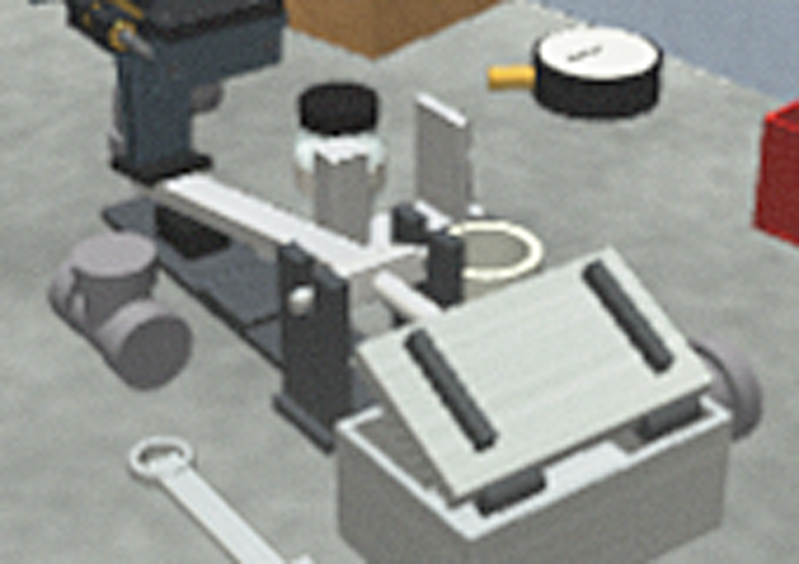

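The fingertips rest on the pad and the flap is raised, but contact with the stop can't be judged here and the force channel shows nothing. I'll step down and watch for position stall as well as force and joint effort.

```bash
echo "t=telemetry.state();print(t['effort'][:5].round(2),t['ee_pos'].round(2)[2])" >> st.py; for i in 1 2 3; do python3 -m inch '[{"x":0,"y":0,"z":0.1,"yaw":0,"gripper":-1},{"x":0,"y":0,"z":0.1,"yaw":0,"gripper":-1},{"x":0,"y":0,"z":0,"yaw":0,"gripper":-1},{"x":0,"y":0,"z":0,"yaw":0,"gripper":-1}]' >/dev/null;python3 st.py;done
```

```text
10.17 frame -219.3 -1.7 tipz 50.4 rot [180.    0.  173.2] F [-3.3 -0.2 10.8] w 0.7
[ -0.1  -37.23 -16.72  -0.    -0.89] 72.42
10.5 frame -219.3 -1.6 tipz 50.2 rot [1.800e+02 1.000e-01 1.732e+02] F [-6.1 -1.6 21.1] w 0.7
[ -0.09 -31.38 -15.41   0.04  -2.01] 72.15
10.83 frame -219.3 -1.5 tipz 49.9 rot [1.800e+02 1.000e-01 1.732e+02] F [-8.6 -2.8 33. ] w 0.4
[ -0.09 -25.36 -14.09   0.07  -3.16] 71.91
```

It now stalls at 50 mm with the force rising steeply, which is the stop. I'll ease to a moderate hold and check.

```bash
python3 -m inch '[{"x":0,"y":0,"z":-0.1,"yaw":0,"gripper":-1},{"x":0,"y":0,"z":-0.1,"yaw":0,"gripper":-1},{"x":0,"y":0,"z":0,"yaw":0,"gripper":-1},{"x":0,"y":0,"z":0,"yaw":0,"gripper":-1},{"x":0,"y":0,"z":0,"yaw":0,"gripper":-1},{"x":0,"y":0,"z":0,"yaw":0,"gripper":-1},{"x":0,"y":0,"z":0,"yaw":0,"gripper":-1},{"x":0,"y":0,"z":0,"yaw":0,"gripper":-1}]' >/dev/null;python3 st.py; python3 -c "
from fit import *
im=cams.grab_frame('scene')['pixels'][130:280,200:380]
a=grab('side','d6')['pixels'][155:305,165:345];cv2.imwrite('pics/c7.png',cv2.resize(np.hstack([a,im])[:,:,::-1],None,fx=2.2,fy=2.2,interpolation=2))
def fe(t,y): return (180-83*np.cos(t)-14*np.sin(t)*0, y, 0)
for t in (0,.3,.38,.44,.5):
    # top free-edge corner: hinge taken at (172,63..) so that shut edge is at z72
    X=[(175-83*np.cos(t)-7*np.sin(t),s_*73,65+83*np.sin(t)+14*np.cos(t)-7) for s_ in(-1,1)]
    print(t,((proj(ld('d6'),W(r.x,X))-[165,155])*2.2).round())"
```

```text
11.5 frame -219.4 -1.6 tipz 50.2 rot [1.800e+02 1.000e-01 1.732e+02] F [-5.3 -2.6 21.8] w 0.5
[ -0.09 -31.45 -15.4    0.04  -2.  ] 72.16
0 [[175. 215.]
 [293. 167.]]
0.3 [[176. 195.]
 [295. 148.]]
0.38 [[177. 191.]
 [297. 144.]]
0.44 [[178. 188.]
 [298. 141.]]
0.5 [[179. 185.]
 [299. 138.]]
```

View pics/c7.png

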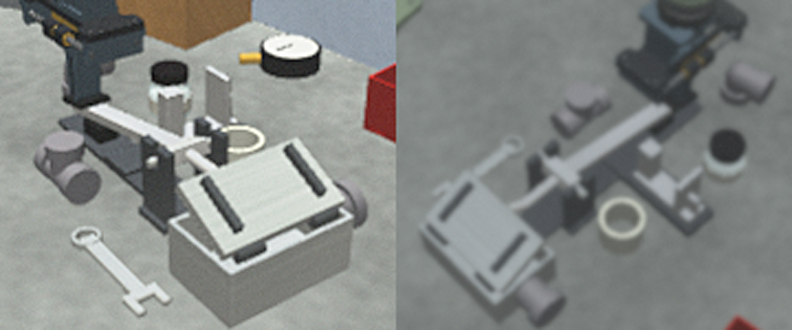

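The flap's free-edge corners at (180,182) and (299,138) match my projection for about 0.44–0.5 rad. The pin sits in the fork, the keeper is out and the bystanders haven't moved. Handing in.

```bash
python3 -c "
from workcell import env
print(env.job_done())"
```

```text
the job is handed in; nothing more can be done
None
```

I pushed the keeper out to its end stop, pressed the lever down to its rubber stop, and handed the job in at about 11.6 s while still holding the pad down. It reports no verdict, so success is judged only from my own checks.

- **Keeper:** the tab face ended about 117 mm from the lever's centreline, as expected for 0.055 m of travel. It stalled there with the push rising to about 18 N, and the pictures show the block clear of the lever.
- **Lever:** the fingertips stalled at 50 mm above the bench with the force rising steeply. I eased from 33 N to a steady hold of about 22 N.
- **Flap and surroundings:** the last picture shows the flap raised to roughly 0.44–0.5 rad and the pin still in its fork. The other things on the bench look unmoved.

**Checks that disagreed:**
- **Press force:** it read about 0 N during the whole press, until the stop, where 4–10 N was expected. The pictures showed the lever following and the flap rising. I left this unexplained and relied on the position stall and joint efforts.
- **First moves:** my first three move calls were refused as invalid, with no motion, because each row needs all its keys.

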